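Lift the full disc cassette out of its dock by its side catches

TASK

One of the two white cassettes latched in the dock is full of steel discs and the other is empty; they look alike, and only their weight in the hand tells them apart. Pinch the two orange side catches of the full cassette together, draw it up out of the dock and finish while still holding it there by its pinched catches, upright and still, its underside at least 10 cm above the worktop. The empty cassette must be left fully down and latched in the dock, and the other things on the bench left where they are.

Things in the scene. Friction and masses are not known exactly. Their poses are not given: they have to be found in the camera images.
- dock: fixed two-bay cassette dock: aluminium base plate 92 (x) x 204 (y) x 6 mm and two blue open-topped wells centred at y = +-62 mm. Wells 58 x 52 mm inside, 68 x 62 mm outside, walls up to 36 mm above the worktop; between them a grey block 22 mm high. Origin: centre of its underside, on the worktop; z up.
- dock_lip (a point): middle of the dock, at the top of the well walls, 36 mm above the worktop. Each well has a window under a lip (26 to 36 mm up) in its front and back walls; the catches' noses stand out 4 mm under the lips, so a cassette comes up only with both catches pinched in by over 4 mm each; otherwise it stops after 2 mm of play. Noses are clear above the lips once it is up by 28 mm.
- cassette_1: white cassette with grey lid seam and an orange spring catch on its front (-x) and back (+x): 54 x 48 mm up to z 30, 36 x 44 mm above, 72 mm tall. Origin: centre of underside; z up. Seated, its underside is 6 mm above the worktop, with 2 mm play each way. One cassette is full and weighs 0.43 to 0.56 kg, the other is empty, 0.12 to 0.16 kg; they look the same and may stand in either bay.
- cassette_2: the other cassette, same look, sizes and axes as cassette_1; which of the two is the full one has to be felt.
- cassette_1_pads (a point): point midway between the two catch pads of cassette_1, 51 mm above its underside (57 mm above the worktop when seated). Ribbed pads 24 mm wide (y), 30 mm tall, from 36 to 66 mm above the underside; outer faces at x = +-30 mm at rest (60 mm across), 48 mm across when pinched fully in. Axes as the cassette's; pinch along x.
- cassette_2_pads (a point): point midway between the two catch pads of cassette_2, 51 mm above its underside (57 mm above the worktop when seated). Ribbed pads 24 mm wide (y), 30 mm tall, from 36 to 66 mm above the underside; outer faces at x = +-30 mm at rest (60 mm across), 48 mm across when pinched fully in. Axes as the cassette's; pinch along x.
- cassette_1_front_catch (a joint): the front (-x) catch of cassette_1: 0 = sprung out (latched), 0.006 = pinched fully inward against the body, in m. Its spring pushes outward with 2 N at 0 and 4.4 N fully in. The pad moves together with the latching nose lower down.
- cassette_1_back_catch (a joint): the back (+x) catch of cassette_1: 0 = sprung out (latched), 0.006 = pinched fully inward against the body, in m. Its spring pushes outward with 2 N at 0 and 4.4 N fully in. The pad moves together with the latching nose lower down.
- cassette_2_front_catch (a joint): the front (-x) catch of cassette_2: 0 = sprung out (latched), 0.006 = pinched fully inward against the body, in m. Its spring pushes outward with 2 N at 0 and 4.4 N fully in. The pad moves together with the latching nose lower down.
- cassette_2_back_catch (a joint): the back (+x) catch of cassette_2: 0 = sprung out (latched), 0.006 = pinched fully inward against the body, in m. Its spring pushes outward with 2 N at 0 and 4.4 N fully in. The pad moves together with the latching nose lower down.
- slurry_jar: bystander: small jar with white lid, 52 mm diameter, 62 mm tall, origin at centre of underside
- vial: bystander: glass vial with black cap, 21 mm diameter, 53 mm tall, origin at centre of underside
- blue_marker: bystander: marker pen with blue cap lying flat, 137 mm long, 14 mm thick, origin at centre of underside
There are look-alikes about, which are no part of the job. What is shaped like the cassette_1 but black is not meant. There is more than one size of the dock; the job needs the larger.

How it is judged:
By the outcome, as a careful person would: the job done as asked, in the order asked, and still so for the second after the job is handed in, while the arm keeps its last pose, push and grip.
It also fails if it takes over 42 s, if anything falls off the work surface, if the arm or the gripper's body presses on something with over 40 N, if the wrist force passes 120 N, or if a joint passes its speed limit or range.

ROBOT

A 7-joint arm with a two-finger parallel gripper is mounted at the origin on a cart in front of the work surface, level with it; the furniture and walls round the work are solid. World frame = base frame: x ahead of the robot, y to its left, z up, the work surface at z = 0. Lengths are in mm, angles in rad, forces in N, time in s.
With the tool pointing down it reaches from about 350 to 900 mm from the base axis. Payload 8.1 kg.
Tool frame: the origin (TCP) lies between the finger pads; the fingertips stand 19 mm ahead of it and the grasp point (between the pads) is the TCP (arm.tcp_to_tips is the distance from the TCP to the fingertips, in mm); z points along the fingers, y is the line along which they close (so a half turn about z gives the same grasp; the last joint's range is limited). The gripper opens to 92 mm and grips with 3 to 60 N. Pads are 19 mm wide; open, the fingers measure 130 mm over their backs; the gripper's body (75 mm by 190 mm) begins 47 mm behind the grasp point.
Start: joints at [1.096, 0.434, 0.025, 1.573, -0.012, 1.134, -0.075], TCP at [227.036, -582.319, 245.742] pointing down, gripper open.
Joint ranges: [-2.62, 2.62], [-0.44, 2.09], [-1.27, 1.32], [0.08, 2.57], [-1.32, 4.46], [0.12, 2], [-2.74, 2.74]. Speed limits (rad/s): [2.22, 2.22, 3.01, 3.01, 3.14, 3.14, 3.14].

INTERFACE

Orientations are given as a 3x3 rotation matrix whose columns are the frame's x, y, z axes.
In Python, from bench import arm gives the robot as it stands. The module is installed in compiled form; this text tells all that it offers.
- The arm moves only by the tool apply_moves, never from a script. Its argument "deltas" is text: rows parted by semicolons, each of 4 numbers parted by spaces: the shift along the tool's x, y, z in m, then the turn about the tool's z in degrees. A call has 1 to 12 rows; each row is the pose to reach, as a shift and turn from the pose commanded when the call began, along the tool's axes at that moment; what a row does not reach only later rows make up. A row lasts 1/12 s, in which the tool goes at most 41.7 mm and 7.16 degrees, less where a joint would pass 70% of its speed; a pose out of reach is approached as far as the arm can. A call with a gripper value outside its range is refused whole. "claw" is the finger opening in m, from 0 to 0.0918, set as the call begins (left out, the last holds). The fingers move at their own pace and stop on an object; "newtons" is the grip in N (left out, the last holds). Time passes only in rows, so rows that repeat a pose let the fingers close. It gives the time, the measured TCP pose, the force, the opening and the grip force at its end, in the units of the state.
- arm.observe(): the state, without advancing time (a new reading comes with each control period).
- arm.capture(name): name is "scene" or "side" or "wrist"; returns (picture, depth): 420x560x3 uint8, blue, green, red; 420x560 float32, mm along the optical axis (not along the pixel's ray), 0 where there is no reading.
- arm.camera_info(name): a dict with "fx", "fy", "cx", "cy" (pixels), "R" (3x3) and "t" (3): a world point X has camera coordinates R X + t. Camera axes: x right, y down, z forward; pixel columns grow to the right and rows downward; lengths in mm; the calibration is good to about 2 mm. The wrist camera is an equidistant fisheye: a pixel r from the principal point sees the ray r / f radians off the axis. A picture is of the moment at which its call begins: read the wrist's pose just before it. camera_info takes no time and is no camera call; for the wrist camera it gives the pose at the moment of the call.
- arm.finish_job(): hands the job in; it is judged then, once.
The state is a dict: "time_s": time; "q": joint angles; "joint_vel": joint speeds; "joint_efforts": joint torques, N m; "position": TCP position; "eef_rot": TCP orientation; "force": force on the tool from outside, world axes, zero at the start; "moment": the same for the moment, N m; "opening": finger opening in mm; "grip_force": force on a finger pad.
Only numpy, scipy, OpenCV 4.12 (cv2) and the standard library are available. Lean on these libraries where they do the work, as an engineer would, in place of code of your own. Each camera call takes 0.05 s, during which the arm holds its last target. There are 200 camera calls.

## Working session

There is one attempt and no reset: what is moved stays moved. The work goes in short steps, Python scripts to look and compute and a tool call to move; the robot and the scene stay as the last step left them, time stands still between calls to the robot, and variables do not carry over. Pictures are saved under pics/ and viewed, at most 10 in all, crops included, and the job is handed in when it is done.

Besides the shell and the picture viewer there is one more tool, called after ">>>" as name(argument=value, ...) on one line, values as JSON. apply_moves: Moves the arm, as the interface text tells. Its arguments: {"type":"object","properties":{"deltas":{"type":"string"},"claw":{"type":"number"},"newtons":{"type":"number"}},"required":["deltas"]}

```bash
mkdir -p pics
cat > h.py <<'E'
import numpy as np, cv2
from bench import arm
def snap(n):
    im,d=arm.capture(n); c=arm.camera_info(n); cv2.imwrite(f'pics/{n}.png',im); np.savez(f'{n}.npz',im=im,d=d,**{k:c[k] for k in('fx','fy','cx','cy','R','t')}); return im,d,c
def cloud(n):
    f=np.load(n+'.npz'); d=f['d']; v,u=np.mgrid[:420,:560]
    P=np.stack([(u-f['cx'])/f['fx']*d,(v-f['cy'])/f['fy']*d,d],-1)
    W=(P-f['t'])@f['R']; W[d==0]=np.nan; return f['im'],W
E
python3 - <<'E'
from h import *
print(arm.observe())
a=snap('scene')[0];b=snap('side')[0]
cv2.imwrite('pics/both.png',cv2.resize(np.hstack([a,b]),(800,300)))
E
```

```text
{'time_s': 0.0, 'q': array([ 1.09640302,  0.43521916,  0.02496754,  1.57411171, -0.01159914,
        1.13400056, -0.0751096 ]), 'joint_vel': array([ 4.31025673e-04,  5.10251710e-05,  2.53137206e-03, -7.36427936e-04,
        1.58591814e-05,  7.59755316e-04, -8.04033585e-04]), 'joint_efforts': array([-9.51898869e-05, -6.67852736e+01,  9.84710902e-01, -3.14453602e+01,
       -6.05778024e-02,  4.29258286e-02,  2.02144670e-04]), 'position': array([ 226.82654786, -581.8594179 ,  244.94161267]), 'eef_rot': array([[ 9.31704290e-01,  3.63217031e-01, -7.09733594e-04],
       [ 3.63217696e-01, -9.31703208e-01,  1.42707739e-03],
       [-1.42922253e-04, -1.58740193e-03, -9.99998730e-01]]), 'force': array([ 0.04914426,  0.37392477, -0.43832859]), 'moment': array([ 0.01646922,  0.00745203, -0.04496269]), 'grip_force': 0.0, 'opening': 92.06535290450378}
```

View pics/scene.png

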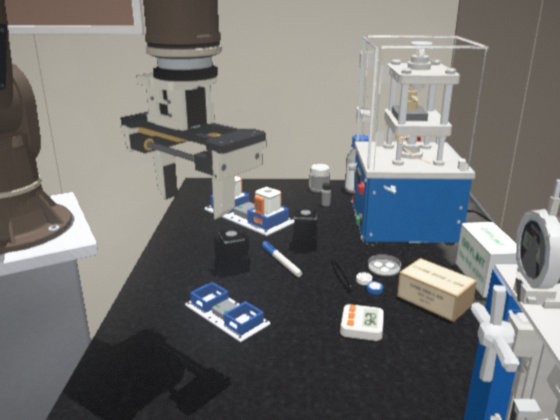

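View pics/side.png

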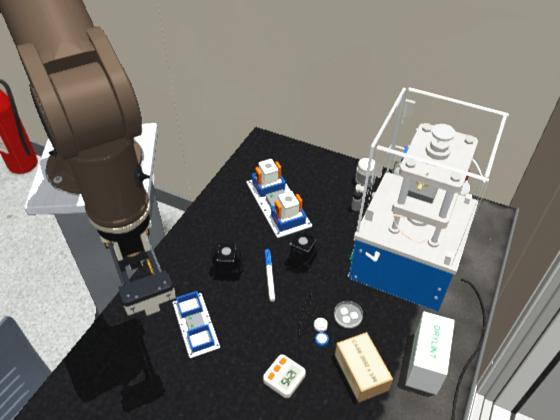

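The side view shows the possible confusions:
- White cassettes at (268,173) and (289,208), in the populated dock at about (278,195).
- Black look-alikes at (227,256) and (302,248).
- An empty dock at (195,322), which looks like the smaller one.

I choose the white pair. Next I'll measure both docks and check a crop.

Run:
```python
from h import *
im,W=cloud('side')
hsv=cv2.cvtColor(im,cv2.COLOR_BGR2HSV); H,S,V=[hsv[...,i].astype(int) for i in range(3)]
z=W[...,2]; v,u=np.mgrid[:420,:560]
for nm,(u0,u1,v0,v1) in dict(A=(245,284,150,195),B=(270,312,186,235)).items():
    box=(u>=u0)&(u<u1)&(v>=v0)&(v<v1)
    top=box&(z>70)&(z<90)&(S<60)&(V>120)
    pts=W[top][:,:2].astype(np.float32); print(nm,len(pts),np.median(z[top]),cv2.minAreaRect(pts))
    org=box&(H<18)&(S>120)&(z>45)
    p=W[org]; n,l,s,c=cv2.connectedComponentsWithStats(org.astype(np.uint8))
    for i in range(1,n):
        if s[i,4]>5: q=W[l==i]; print('  orange',s[i,4],np.nanmean(q,0).round(1),np.nanmin(q,0).round(),np.nanmax(q,0).round())
for nm,(u0,u1,v0,v1) in dict(big=(240,315,150,240),small=(165,225,285,360)).items():
    m=(u>=u0)&(u<u1)&(v>=v0)&(v<v1)&(z>3)&(z<45)&((V>90)|(S>130))
    print(nm,cv2.minAreaRect(W[m][:,:2].astype(np.float32)))
print(arm.camera_info('wrist'))
cv2.imwrite('pics/c1.png',cv2.resize(im[150:240,235:325],(720,600)[::-1] and (600,600),interpolation=cv2.INTER_CUBIC))
```

```text
A 214 78.95535776604363 ((473.6313171386719, -171.797119140625), (36.81991195678711, 130.8011474609375), 18.03438949584961)
  orange 35 [ 486.4 -126.3   63.5] [ 481. -137.   46.] [ 490. -111.   75.]
  orange 46 [ 434.9 -143.6   61.5] [ 430. -154.   45.] [ 442. -129.   75.]
B 250 78.76323223409887 ((500.4598693847656, -249.6378173828125), (36.06779861450195, 46.13176727294922), 19.818355560302734)
  orange 42 [ 527.1 -243.7   64.4] [ 521. -263.   45.] [ 532. -225.   78.]
  orange 51 [ 475.8 -261.2   60.6] [ 470. -270.   46.] [ 484. -246.   75.]
big ((478.27813720703125, -160.58047485351562), (109.06504821777344, 264.53564453125), 19.265451431274414)
small ((284.531494140625, -516.3250732421875), (66.26071166992188, 153.82208251953125), 18.680381774902344)
{'fx': 325.19226210127806, 'fy': 325.19226210127806, 'cx': 277.73733655254847, 'cy': 210.07055389746316, 'R': array([[ 0.36333196, -0.93165845, -0.0015534 ],
       [-0.89287995, -0.34868404,  0.28492952],
       [-0.26599864, -0.102137  , -0.95854721]]), 't': array([-624.82834585,  -37.39018856,  390.69735555])}
```

View pics/c1.png

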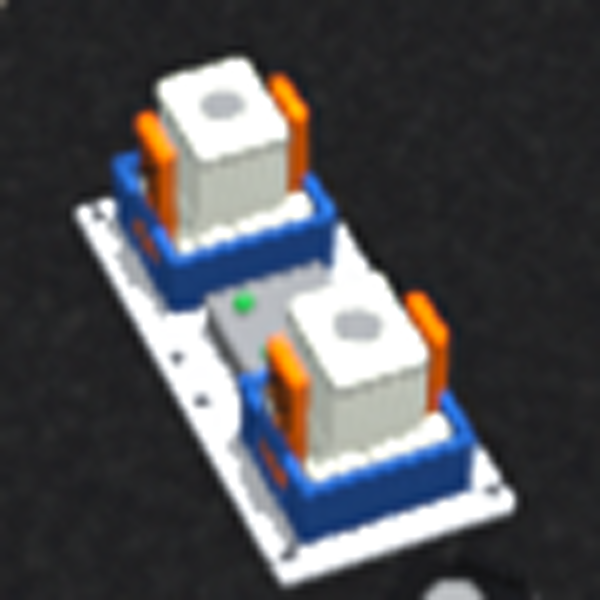

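The crop shows white cassettes with orange catches in the larger dock, at (460,-133) and (500,-250) with yaw about 19.2°. The empty dock is the smaller one, about 66x154 mm. I'll move above the nearer one (B).

>>> apply_moves(deltas="0.030 -0.017 0 -7;0.062 -0.035 0 -14;0.094 -0.053 0 -21;0.126 -0.070 0.01 -28;0.158 -0.088 0.02 -35;0.190 -0.106 0.03 -42;0.222 -0.124 0.04 -49;0.254 -0.142 0.05 -56;0.286 -0.160 0.06 -63;0.318 -0.178 0.07 -70;0.350 -0.196 0.075 -77;0.376 -0.211 0.076 -84", claw=0.0918)

```text
time_s: 1.1
position: [501.5, -246.3, 168.5]
eef_rot: [[-0.271, 0.963, -0.001], [0.963, 0.271, 0.001], [0.002, -0.001, -1.0]]
force: [1.7, -0.7, -0.9]
opening: 91.9
grip_force: 0.0
```

>>> apply_moves(deltas="0 0 0 -4;0 0 0 -4;0 0 0 -4;0 0 0 -4")

```text
time_s: 1.43
position: [499.8, -250.5, 169.5]
eef_rot: [[-0.326, 0.945, -0.001], [0.945, 0.326, -0.001], [-0.0, -0.001, -1.0]]
force: [-0.2, 0.6, 0.3]
opening: 92.0
grip_force: 0.0
```

```bash
cat >> h.py <<'E'
def wpix(n='wrist'):
    f=np.load(n+'.npz'); v,u=np.mgrid[:420,:560]; x=u-f['cx'];y=v-f['cy'];r=np.hypot(x,y)+1e-9;th=r/f['fx']
    d=f['d']; P=np.stack([x/r*np.tan(th)*d,y/r*np.tan(th)*d,d],-1); W=(P-f['t'])@f['R']; W[d==0]=np.nan; return f['im'],W
E
python3 - <<'E'
from h import *
s=arm.observe(); print(s['time_s'],s['position'],s['eef_rot'],s['force'])
snap('wrist'); im,W=wpix()
hsv=cv2.cvtColor(im,cv2.COLOR_BGR2HSV); H,S,V=[hsv[...,i].astype(int) for i in range(3)]
z=W[...,2]
def rep(nm,m,k):
    n,l,st,c=cv2.connectedComponentsWithStats(m.astype(np.uint8))
    for i in range(1,n):
        if st[i,4]>k: q=W[l==i]; print(nm,st[i,4],c[i].round(),np.nanmean(q,0).round(1),cv2.minAreaRect(q[:,:2].astype(np.float32)))
rep('top',(z>74)&(z<84)&(V>100)&(S<70),300)
rep('or',(z>60)&(z<80)&(H<18)&(S>120),60)
E
```

```text
1.4333 [ 499.77626402 -250.49919053  169.49647049] [[-3.26007890e-01  9.45366613e-01 -9.06792374e-04]
 [ 9.45367026e-01  3.26007525e-01 -5.28339531e-04]
 [-2.03853415e-04 -1.02949447e-03 -9.99999449e-01]] [-0.23329588  0.6182678   0.25465083]
top 3022 [279.  49.] [ 458.7 -132.8   78.1] ((458.2808532714844, -132.1084747314453), (36.861572265625, 44.78483200073242), 18.897216796875)
top 2687 [279. 215.] [ 498.4 -247.3   78.1] ((498.8872375488281, -248.76739501953125), (36.88005065917969, 43.968650817871094), 19.006994247436523)
or 74 [245.  58.] [ 436.3 -144.8   67.4] ((433.3607177734375, -141.24984741210938), (5.9942946434021, 23.452869415283203), 19.18619155883789)
or 68 [313.  56.] [ 483.1 -127.3   66.9] ((481.5455627441406, -124.88223266601562), (5.320643901824951, 23.4896297454834), 33.15971755981445)
or 267 [245. 213.] [ 473.7 -256.2   70.6] ((473.8294372558594, -258.2015380859375), (5.640503406524658, 24.671459197998047), 18.716856002807617)
or 283 [314. 213.] [ 523.6 -239.    70.9] ((524.404296875, -239.9232940673828), (6.176216125488281, 23.561351776123047), 20.135169982910156)
```

View pics/wrist.png

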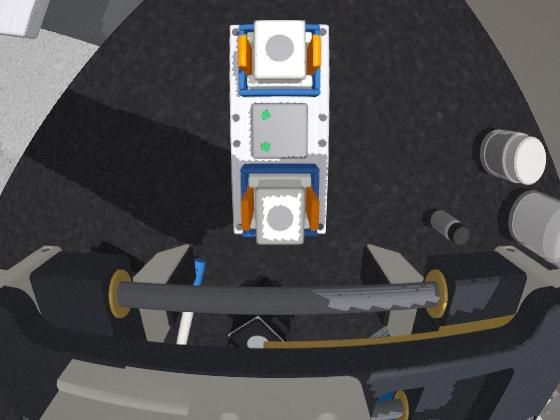

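The wrist view shows B at (279,215) below the gripper and A at (279,49). Centres are about (499,-249) and (458.5,-132.3), with yaw 19.0°. I'll descend on B and pinch.

>>> apply_moves(deltas="0.002 0 0.02;0.002 0 0.045;0.002 0 0.07;0.002 0 0.09;0.002 0 0.105;0.002 0 0.110;0.002 0 0.110;0.002 0 0.110")

```text
$.deltas[0]: bad value
```

>>> apply_moves(deltas="0 0 0;0 0 0;0 0 0;0 0 0;0 0 0;0 0 0;0 0 0;0 0 0;0 0 0;0 0 0", claw=0.03, newtons=25)

```text
$.deltas[0]: bad value
```

Each row needs its fourth number, the turn.

>>> apply_moves(deltas="0.002 0 0.02 0;0.002 0 0.045 0;0.002 0 0.07 0;0.002 0 0.09 0;0.002 0 0.105 0;0.002 0 0.110 0;0.002 0 0.110 0;0.002 0 0.110 0")

```text
time_s: 2.15
position: [500.1, -247.9, 60.3]
eef_rot: [[-0.329, 0.944, 0.0], [0.944, 0.329, -0.0], [-0.0, 0.0, -1.0]]
force: [0.9, -0.3, 0.2]
opening: 92.0
grip_force: 0.0
```

>>> apply_moves(deltas="0 0 0 0;0 0 0 0;0 0 0 0;0 0 0 0;0 0 0 0;0 0 0 0;0 0 0 0;0 0 0 0;0 0 0 0;0 0 0 0", claw=0.03, newtons=25)

```text
time_s: 2.98
position: [500.2, -247.4, 60.3]
eef_rot: [[-0.33, 0.944, 0.0], [0.944, 0.33, -0.0], [-0.001, 0.0, -1.0]]
force: [-2.5, -0.0, 8.0]
opening: 46.0
grip_force: 25.0
```

>>> apply_moves(deltas="0 0 -0.001 0;0 0 -0.003 0;0 0 -0.005 0;0 0 -0.006 0;0 0 -0.006 0;0 0 -0.006 0;0 0 -0.006 0;0 0 -0.006 0")

```text
time_s: 3.65
position: [500.0, -247.2, 65.6]
eef_rot: [[-0.33, 0.944, -0.0], [0.944, 0.33, 0.0], [0.0, -0.0, -1.0]]
force: [0.3, -0.0, -4.4]
opening: 46.2
grip_force: 25.0
```

Run:
```python
from h import *
fs=[]
for i in range(4):
    snap('wrist'); s=arm.observe(); fs.append(np.r_[s['force'],s['position'][2],s['opening'],s['grip_force']])
print(np.round(fs,2), s['moment'])
im,W=wpix()
hsv=cv2.cvtColor(im,cv2.COLOR_BGR2HSV); V=hsv[...,2];S=hsv[...,1]
z=W[...,2]; m=(z>70)&(z<110)&(V>100)&(S<70)
n,l,st,c=cv2.connectedComponentsWithStats(m.astype(np.uint8))
for i in range(1,n):
    if st[i,4]>200: print(st[i,4],c[i],np.nanmedian(W[l==i],0))
snap('side')
cv2.imwrite('pics/c2.png',np.hstack([cv2.resize(im,(560,420)),cv2.resize(cv2.imread('pics/side.png')[140:245,240:300],(240,420),interpolation=cv2.INTER_CUBIC)]))
```

```text
[[ 0.48 -0.19 -4.56 65.61 46.49 25.  ]
 [-0.39 -0.32 -3.89 65.64 46.03 25.  ]
 [ 0.37 -0.43 -3.95 65.66 46.43 25.  ]
 [-0.46  0.09 -5.08 65.69 46.43 25.  ]] [-0.01581286 -0.08744204 -0.01856905]
5340 [278.46535581  28.69438202] [ 462.20486034 -142.52608908   78.08345876]
493 [277.36308316 245.83975659] [ 491.57196733 -227.77665713   73.65431835]
2819 [277.59843916 268.4498049 ] [ 493.59369225 -233.84428277   83.14584315]
499 [208.40280561 273.37675351] [ 466.89914842 -247.90642838   79.67265153]
501 [347.02994012 273.25349301] [ 523.85448948 -227.98684412   79.4089087 ]
238 [212.5210084  325.61344538] [ 475.16055272 -257.23266588  102.97561171]
1579 [277.44395187 325.64217859] [ 504.02511449 -262.13401417   83.32313053]
233 [342.83261803 325.52360515] [ 523.15658783 -240.47834037  102.90212307]
```

View pics/c2.png

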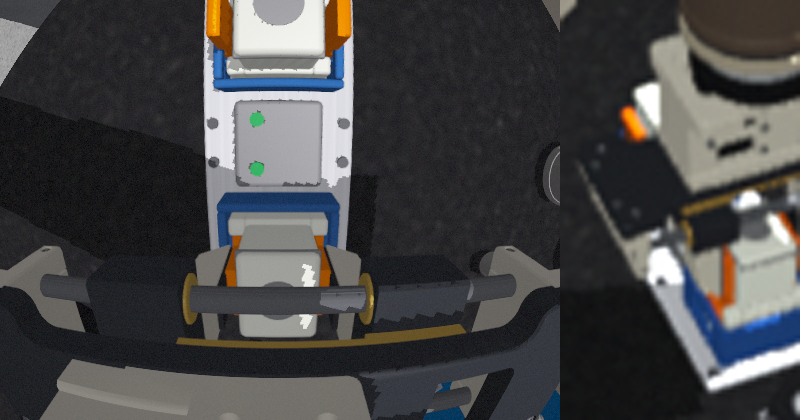

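The wrist view shows the cassette between the fingers. Its top rose from 78.1 to 83.2 mm, so it is unlatched. The load is about 4.4 N, which suggests the full one, but wall drag could add to that. I'll lift clear of the lips and weigh it freely.

>>> apply_moves(deltas="0 0 -0.003 0;0 0 -0.008 0;0 0 -0.014 0;0 0 -0.020 0;0 0 -0.027 0;0 0 -0.034 0;0 0 -0.040 0;0 0 -0.044 0;0 0 -0.045 0;0 0 -0.045 0;0 0 -0.045 0;0 0 -0.045 0")

```text
time_s: 4.9
position: [499.8, -247.2, 110.4]
eef_rot: [[-0.33, 0.944, -0.001], [0.944, 0.33, 0.0], [0.0, -0.0, -1.0]]
force: [0.3, -0.3, -4.7]
opening: 46.0
grip_force: 25.0
```

Run:
```python
from h import *
for i in range(5):
    arm.capture('side'); s=arm.observe(); print(s['force'].round(2),s['position'].round(1),s['opening'],s['grip_force'],s['moment'].round(3))
```

```text
[-0.07  0.2  -4.01] [ 499.8 -247.2  110.3] 46.324457695529816 24.998689591884613 [ 0.003 -0.112 -0.026]
[-0.65  0.55 -5.49] [ 499.8 -247.2  110.4] 46.183088082624835 24.998620748519897 [ 0.012 -0.114  0.012]
[-0.52  0.29 -4.65] [ 499.9 -247.2  110.4] 46.229161412870525 24.998653829097748 [ 0.046 -0.126  0.012]
[-0.2   0.54 -4.45] [ 499.9 -247.2  110.4] 45.925316934378436 24.998757541179657 [ 0.004 -0.085 -0.027]
[ 0.32  0.15 -3.84] [ 500.  -247.2  110.5] 46.25478388501433 24.998756647109985 [ 0.031 -0.133  0.066]
```

It weighs about 4.5 N (0.46 kg) hanging free, so this is the full one. The underside is about 57 mm up, so I'll raise it 75 mm more.

>>> apply_moves(deltas="0 0 -0.004 0;0 0 -0.012 0;0 0 -0.022 0;0 0 -0.032 0;0 0 -0.043 0;0 0 -0.054 0;0 0 -0.063 0;0 0 -0.070 0;0 0 -0.074 0;0 0 -0.075 0;0 0 -0.075 0;0 0 -0.075 0")

```text
time_s: 6.15
position: [499.7, -247.2, 185.3]
eef_rot: [[-0.33, 0.944, -0.001], [0.944, 0.33, 0.0], [0.001, -0.001, -1.0]]
force: [0.2, -0.0, -4.6]
opening: 46.3
grip_force: 25.0
```

>>> apply_moves(deltas="0 0 0 0;0 0 0 0;0 0 0 0;0 0 0 0;0 0 0 0;0 0 0 0")

```text
time_s: 6.65
position: [500.0, -247.3, 185.7]
eef_rot: [[-0.33, 0.944, -0.0], [0.944, 0.33, 0.0], [0.0, -0.0, -1.0]]
force: [-0.0, -0.8, -3.6]
opening: 46.4
grip_force: 25.0
```

Run:
```python
from h import *
a=snap('side')[0]; b=snap('wrist')[0]; im,W=wpix(); z=W[...,2]
hsv=cv2.cvtColor(im,cv2.COLOR_BGR2HSV); m=(z>70)&(z<84)&(hsv[...,2]>100)&(hsv[...,1]<70)
n,l,st,c=cv2.connectedComponentsWithStats(m.astype(np.uint8))
for i in range(1,n):
    if st[i,4]>200: print(st[i,4],c[i],np.nanmedian(W[l==i],0))
s=arm.observe(); print(s['time_s'],s['position'],s['opening'],s['grip_force'],s['force'])
cv2.imwrite('pics/c3.png',np.hstack([cv2.resize(a[110:270,200:360],(400,400)),cv2.resize(b,(400,400))]))
```

```text
2726 [277.98789435  57.5212766 ] [ 458.76533429 -133.2009403    78.09846302]
510 [542.69607843 229.47843137] [ 768.2103855  -172.57681863   77.08525836]
6.75 [ 500.06802242 -247.26703143  185.71090989] 46.47412882832615 24.998739659786224 [ 0.2440696   0.33947536 -4.76542437]
```

View pics/c3.png

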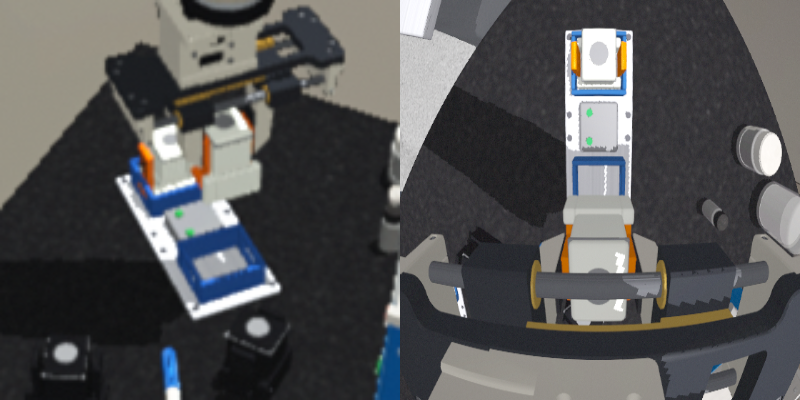

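The pictures show the full cassette upright in the gripper above its empty well (about (235,165) in the left half). The other cassette is still seated, its top at 78.1 mm as before, and nothing else has moved. The held cassette's underside is about 131 mm up.

```bash
python3 -c "
from bench import arm
print(arm.finish_job())"
```

```text
the job is handed in; nothing more can be done
None
```

The full cassette (about 0.46 kg by its free-hanging weight) is held by its pinched catches, upright and still, with its underside about 131 mm up; the empty one is still seated in the dock, nothing else looks moved, and I handed the job in at about 6.8 s.

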